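Press a freshly glued notepad

ROBOT

A 6-joint arm with a two-finger parallel gripper is mounted at the origin on the work surface. World frame = base frame: x ahead of the robot, y to its left, z up, the work surface at z = 0. Lengths are in m, angles in rad, forces in N, time in s.
With the tool pointing down it reaches from about 0.375 to 0.975 m from the base axis. Payload 3.8 kg.
Tool frame: the origin (TCP) lies midway between the tips of the shut fingers; the grasp point (between the pads) lies 19 mm behind it; x points along the fingers, y is the direction in which the jaws open and shut, and the axes are right-handed (so a half turn about x gives the same grasp; the last joint's range is limited). The gripper opens to 88 mm and grips with 3 to 60 N. Pads are 18 mm wide; open, the fingers measure 123 mm over their backs; the gripper's body (75 mm by 187 mm) begins 45 mm behind the grasp point.
Start: joints at [-1.289, 0.264, 1.604, -0, 1.274, -0.037], TCP at [0.212, -0.641, 0.239] pointing down, gripper open.
Joint ranges: [-2.63, 2.63], [-0.94, 2.18], [0.31, 2.57], [-1.31, 4.45], [0, 2.66], [-2.55, 2.55]. Speed limits (rad/s): [2.57, 2.57, 3.14, 3.14, 3.14, 3.14].

INTERFACE

Orientations are given as a rotation vector (axis times angle).
In Python, from cell import manip, inverse_kinematics, cams, order gives the robot as it stands. Calls block until the motion is done:
- manip.move_pose(position, orientation): joint-space move of the TCP to a pose.
- manip.move_linear(position, rate=0.15, rot=None): straight line of the TCP; rot=None keeps the orientation; rate is the mean speed in m/s.
- manip.set_joints(angles): joint-space move.
- manip.set_gripper(opening, force=None): finger opening in m; force is the grip in N (None keeps the last); returns when the fingers have stopped.
- manip.dwell(seconds).
- inverse_kinematics(position, orientation): joint angles nearest the present ones, or None.
- manip.state(): the state.
- cams.capture(name): name is "side" or "top"; returns a dict with "image" (420x560x3 uint8, blue, green, red), "z_map" (420x560 float32, m along the optical axis (not along the pixel's ray), 0 where there is no reading), "intrinsics" (3x3 intrinsics, pixels), "position" and "orientation" of the camera in the world. Camera axes: x right, y down, z forward; pixel columns grow to the right and rows downward; lengths in m; the calibration is good to about 2 mm. A picture is of the moment at which its call begins.
A pose or a line that the arm cannot do raises manip.IKError and nothing moves.
- order.close_job(): hands the job in, once; it reports no verdict.
The state is a dict: "clock": time; "joint_pos": joint angles; "joint_velocities": joint speeds; "tau": joint torques, N m; "tool_pos": TCP position; "tcp_rot": TCP orientation; "contact_force": force on the tool from outside, world axes, zero at the start; "moment": the same for the moment, N m; "gripper_width": finger opening in m.
Only numpy, scipy, OpenCV 4.12 (cv2) and the standard library are available. Lean on these libraries where they do the work, as an engineer would, in place of code of your own. Each camera call takes 0.05 s, during which the arm holds its last target. There are 200 camera calls.

TASK

Lay the long narrow notepad flat on the bed of the hand press, across the press between the two side guides and with its long edge back at the two rear stops. Only then draw the press's safety catch fully out, and after that swing the jaw down by its handle until it rests on the pad, lowering it all the way by hand since it falls if let go. Leave the pad under the closed jaw with the catch still out, and leave the other things on the desk where they are.

Things in the scene. Friction and masses are not known exactly. Their poses are not given: they have to be found in the camera images.
- pad_center (a point): Centre of the loose notepad: a 64 x 150 x 24 mm block of white paper between grey-brown boards, about 0.2 kg, lying flat on the desk in one of three places, turned by any angle. x axis: across its 64 mm width (the way to grip it); y: along its 150 mm length; z up. Either way round is as good.
- press: Grey steel bench press; origin on the desk, straight under bed_spot. x: level to its rear, y: to its left, z up. Base 210 mm wide, 22 mm high, from 50 mm in front of the origin to 195 mm behind it. Hinge cheeks at x = 140, y = +-100 mm, up to 94 mm high. On its left a grey tower for the catch bolt: centre x = 105, y = 119 mm, 34 x 22 mm, 140 mm high.
- bed_spot (a point): On the bed surface, 30 mm above the desk: where the middle of the pad's underside belongs, its length along y. Axes as press. Rear stops: front faces at x = +35 mm (3 mm behind a pad centred here), 16 mm wide, at y = +-52 mm, 14 mm above the bed; fingers fit between them. Side guides: inner faces y = +-83 mm, 11 mm high, x -35 to +35 mm. Bed open to the front.
- hinge (a point): Middle of the jaw's hinge axis, 140 mm behind bed_spot and 75 mm above the desk; the axis is the press's y axis. Axes as press.
- jaw (a joint): Angle of the press jaw, rad: 0 = level, its plate resting on the 24 mm pad on the bed; 1.57 = upright; grows as it opens, to 1.75. Slightly stiff hinge (0.3 N m), 0.7 kg: it stands where left above about 1.3 rad and falls shut if let go below that. With the catch in, its left arm stops against the bolt at about 1.2 rad.
- plate (a point): Centre of the jaw's pressing face, a 66 x 150 mm steel plate, 140 mm from the hinge and 21 mm off the plane of the two side arms: it looks to the press's front when the jaw is upright, down when it is shut. The arms (outer faces y = +-91 mm) run from hinge to handle. Axes as handle.
- handle (a point): Middle of the jaw's handle: round rubber bar, 18 mm diameter, along y, 158 mm clear between the arms, 230 mm from the hinge axis; on top when the jaw is upright, in front when down. Free all round (plate edge 57 mm off): take it from above, fingers either side, at any jaw angle; it may turn in the fingers. Axes turn with the jaw: hinge at x = +230 mm.
- catch (a joint): How far the safety catch is drawn out, m: 0 = in, its 16 mm steel bolt crossing in front of the jaw's left arm and barring it from coming down; 0.04 = fully out, against its end stop. It slides level along the press's +y (outward to the left), takes about 2 N and stays where it is left. It clears the arm after 25 mm.
- catch_grip (a point): In the middle of the catch's upright plate grip, 155 mm above the desk, left of the press (bed_spot x = 105, y = 161 mm when in). Plate 36 mm along x, 12 mm thick along y, top 16 mm above this point, foot 40 mm below; the bolt runs right through the tower, 25 mm away. Take it from above across its 36 mm: a gripper turned the other way meets the upright jaw. Axes as press.
- mug: Bystander: white mug, radius 40 mm, 95 mm high, handle on one side, in one of the three places; origin under its centre.
- memo_block: Bystander: square white memo block 76 x 76 x 45 mm, in one of the three places; origin under its centre.
- tumbler: Bystander: drinking glass, radius 34 mm, 125 mm high, at the left; origin under its centre.
- lotion: Bystander: clear bottle, radius 27 mm, 150 mm high, at the back right behind the press; origin under its centre.
- phone: Bystander: black phone 75 x 155 x 9 mm lying flat, at the far right side; origin under its centre.
- charger: Bystander: white charger block 60 x 60 x 28 mm, left of the press beyond the catch; origin under its centre.
- stapler: Bystander: black stapler 140 x 36 x 55 mm, at the left; origin under its centre.
- pad: The same notepad; origin under its centre, axes as pad_center.
Not all that is in view belongs to the job. Of the things shaped like the pad, the cardboard one is meant.

How it is judged:
On the way, in this order (a step that is already met when the one before it is completed fails the run):
1. the pad lies flat in its place on the bed, let go, with the catch still in and the jaw up (x of pad_center in the frame of bed_spot between -0.009 and 0.009 m and y of pad_center in the frame of bed_spot between -0.012 and 0.012 m and z of pad_center in the frame of bed_spot below 0.016 m and angle between the y axis of pad_center and the y axis of bed_spot, either way round below 0.1 rad and angle between pad_center's own z axis and vertical below 0.08 rad and contact force between the fingers and pad below 0.2 N and value of joint catch below 0.01 m and value of joint jaw above 1.1 rad), for 0.2 s.
2. the catch is drawn out (over 33 of its 40 mm) with the jaw still up (value of joint catch above 0.033 m and value of joint jaw above 1 rad), for 0.1 s.
At the end, for the whole second after the job is handed in: The pad lies at rest, flat on the bed, its centre within 9 mm front to back and 12 mm sideways of its spot and square to the press within 0.1 rad; the jaw is down on it (below 0.03 rad) and the catch is out (over 33 of 40 mm) (x of pad_center in the frame of bed_spot between -0.009 and 0.009 m and y of pad_center in the frame of bed_spot between -0.012 and 0.012 m and z of pad_center in the frame of bed_spot below 0.016 m and angle between the y axis of pad_center and the y axis of bed_spot, either way round below 0.1 rad and angle between pad_center's own z axis and vertical below 0.08 rad and value of joint jaw below 0.03 rad and value of joint catch above 0.033 m and linear speed of pad below 0.02 m/s); the robot touches nothing.
It fails at once if another thing on the desk is pushed more than 40 mm or tipped over (distance of any of mug, memo_block, tumbler, lotion, phone, charger, stapler from where it was at the start of the episode above 0.04 m or angle between any of mug, memo_block, tumbler, lotion, phone, charger, stapler's own z axis and vertical above 0.5 rad).
It fails at once if the jaw is dropped or slammed: it swings down faster than 2.5 rad/s (velocity of joint jaw below -2.5 rad/s).
It fails at once if the jaw is brought down (below 1.0 rad) before the catch is drawn (25 mm) (value of joint jaw below 1 rad and value of joint catch below 0.025 m).
It also fails if it takes over 72 s, if anything falls off the work surface, if the arm or the gripper's body presses on something with over 40 N, if the wrist force passes 120 N, or if a joint passes its speed limit or range.

## Working session

There is one attempt and no reset: what is moved stays moved. The work goes in short steps, each a Python script; the robot and the scene stay as the last script left them, time stands still between calls to the robot, and variables do not carry over. Pictures are saved under pics/ and viewed, about 8 in all and at most 12, crops included, and the job is handed in when it is done.

```bash
mkdir -p pics; ls
python3 - <<'E'
from cell import manip,cams
import cv2,numpy as np
for n in("top","side"):
    c=cams.capture(n); cv2.imwrite(f"pics/{n}0.png",c["image"]); np.savez(f"{n}0.npz",**c)
    print(n,c["intrinsics"].tolist(),c["position"],c["orientation"])
s=manip.state();print(s["clock"],s["tool_pos"],s["tcp_rot"])
E
```

```text
pics
top [[461.4789478881049, 0.0, 281.1932840689001], [0.0, 461.4789478881049, 211.2832572325383], [0.0, 0.0, 1.0]] [ 2.34702805e-01 -8.23170270e-04  1.61924631e+00] [-2.07902636  2.13916236 -0.22930553]
side [[443.2594653562447, 0.0, 266.420582803606], [0.0, 443.2594653562447, 201.6853021797238], [0.0, 0.0, 1.0]] [0.15978165 1.05595391 0.93347033] [-0.44234759  2.60996923 -1.33099651]
0.1 [ 0.21137671 -0.64037019  0.23750573] [ 2.04973526  0.3316617  -2.0502926 ]
```

View pics/top0.png

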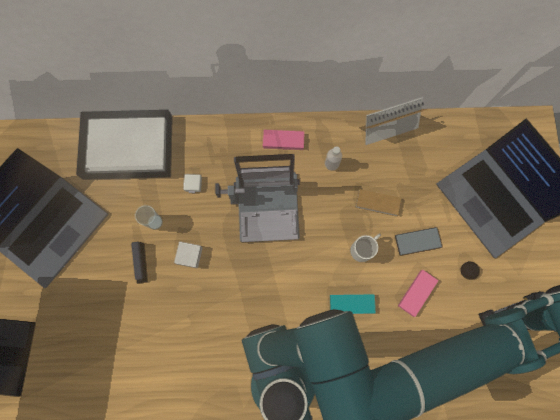

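View pics/side0.png

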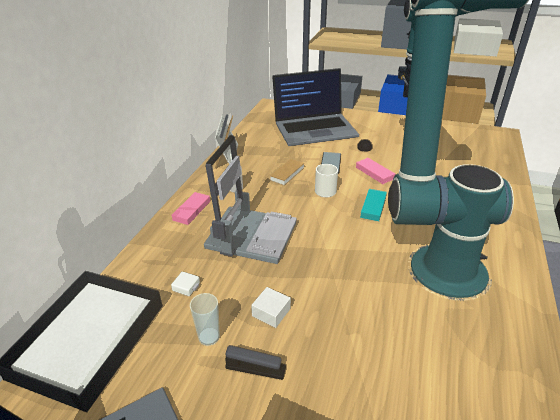

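Shaped like the pad are the pink ones at top (284,139) and (419,293), the teal one at (353,304) and the brown one at (380,201). The brown one fits "grey-brown boards / cardboard", so I'll confirm it in a crop and measure it with the press.

```bash
cat > h.py <<'E'
import numpy as np,cv2
from scipy.spatial.transform import Rotation as R
def cloud(c):
    K=c["intrinsics"];z=np.asarray(c["z_map"],float);v,u=np.indices(z.shape)
    p=np.stack([(u-K[0,2])/K[0,0]*z,(v-K[1,2])/K[1,1]*z,z],-1)
    o=np.asarray(c["orientation"]);M=R.from_rotvec(o).as_matrix()
    w=p@M.T+c["position"]; w[z==0]=np.nan
    return w
E
python3 - <<'E'
from h import *
c=np.load("top0.npz");w=cloud(c);im=c["image"]
for n,(u,v) in dict(brown=(380,201),teal=(353,304),pinkL=(284,139),pinkR=(419,293)).items():
    s=w[v-30:v+30,u-38:u+38].reshape(-1,3)
    k=(s[:,2]>.014)&(s[:,2]<.035);q=s[k]
    r=cv2.minAreaRect(q[:,:2].astype(np.float32)); print(n,k.sum(),np.nanmedian(q[:,2]),r)
a=cv2.resize(im[140:250,200:410],None,fx=3.7,fy=3.7,interpolation=cv2.INTER_CUBIC)
cv2.imwrite("pics/crop1.png",a)
# press: bed + catch + handle
for n,(u,v) in dict(bed=(270,225),base=(246,240),handle=(264,157),catch=(218,190),tower=(232,190)).items(): print(n,w[v,u])
s=w[140:250,205:305].reshape(-1,3)
for lo,hi in((.026,.034),(.036,.045),(.13,.147),(.148,.18),(.27,.33)):
    q=s[(s[:,2]>lo)&(s[:,2]<hi)]
    print(lo,hi,len(q),q.mean(0),cv2.minAreaRect(q[:,:2].astype(np.float32)))
E
```

```text
brown 730 0.021508288902004735 ((0.6078416109085083, -0.35691410303115845), (0.15055228769779205, 0.0659816637635231), 75.57769775390625)
teal 764 0.021723189741509108 ((0.25368252396583557, -0.24356308579444885), (0.149386465549469, 0.0601298063993454), 88.30359649658203)
pinkL 674 0.02186338153619294 ((0.8553187847137451, -0.025229118764400482), (0.14941340684890747, 0.06767653673887253), 84.85331726074219)
pinkR 838 0.02174717169973439 ((0.2848111391067505, -0.4703943729400635), (0.0652443990111351, 0.14963409304618835), 53.094852447509766)
bed [0.53172942 0.03106078 0.03410416]
base [0.48262355 0.11616901 0.02505758]
handle [0.68493647 0.03845029 0.31462495]
catch [0.62720858 0.19470869 0.16780156]
tower [0.63480071 0.15260907 0.13479701]
0.026 0.034 1117 [0.54932434 0.03473861 0.02922807] ((0.6643991470336914, 0.041467778384685516), (0.24247080087661743, 0.38541048765182495), 84.76089477539062)
0.036 0.045 132 [0.54814957 0.03656753 0.04017875] ((0.6533657312393188, 0.04894855618476868), (0.3416523337364197, 0.23210404813289642), 3.6742868423461914)
0.13 0.147 121 [0.63538987 0.14614613 0.13602003] ((0.6577810645103455, 0.0793665423989296), (0.04321811720728874, 0.2597793638706207), 15.21433162689209)
0.148 0.18 79 [0.64620603 0.13866433 0.16610623] ((0.6609433889389038, 0.07950949668884277), (0.039057083427906036, 0.25941044092178345), 12.883211135864258)
0.27 0.33 391 [0.68403267 0.03854626 0.30676846] ((0.6853795051574707, 0.03887923061847687), (0.021029716357588768, 0.18102386593818665), 1.3609031438827515)
```

View pics/crop1.png

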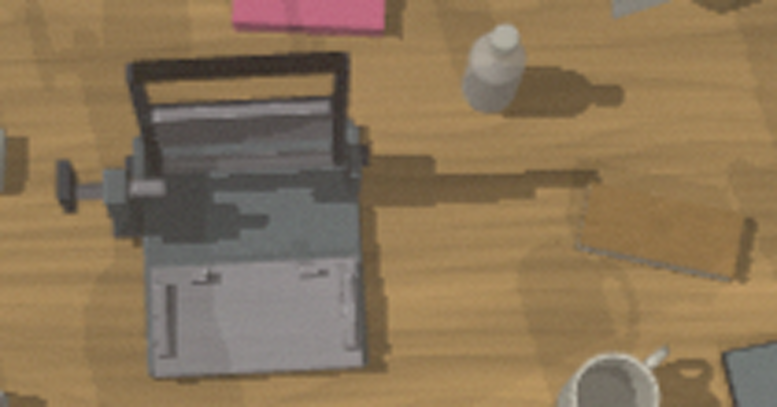

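The crop shows the brown cardboard top of the pad at crop px (580–750,180–280), i.e. top-image (380,201). Its rectangle is 150x66 mm and about 24 mm high, so this is the pad. Next I'll measure the press precisely.

Run:
```python
from h import *
c=np.load("top0.npz");im=c["image"]
a=cv2.resize(im[182:248,232:306],None,fx=9,fy=9,interpolation=cv2.INTER_CUBIC)
a=cv2.convertScaleAbs(a,alpha=1.5,beta=-40)
cv2.imwrite("pics/crop2.png",a)
w=cloud(c)
m=((w[...,2]>.018)&(w[...,2]<.05)).astype(np.uint8);m[:,:236]=0;m[:,304:]=0;m[:196]=0;m[248:]=0
q=w[m>0];q=q[(q[:,0]<.6)]
print(len(q),cv2.minAreaRect(q[:,:2].astype(np.float32)))
for f in(3,5,95,97):print(f,np.percentile(q[:,0],f),np.percentile(q[:,1],f))
```

```text
1860 ((0.5389731526374817, 0.035157591104507446), (0.12147445976734161, 0.20988664031028748), 0.5965045690536499)
3 0.4819895519566177 -0.06009770329142746
5 0.48441682981723366 -0.05543916538498732
95 0.5909514965521235 0.1261949486831767
97 0.5945064522553966 0.1322120230113181
```

View pics/crop2.png

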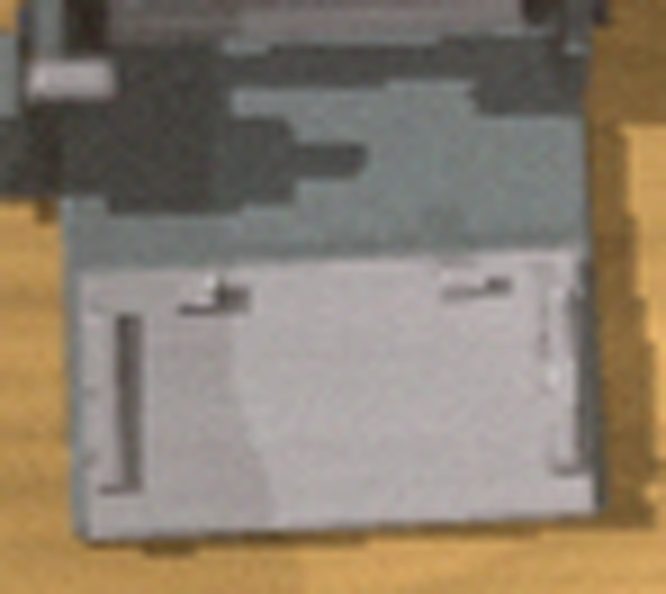

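```bash
cat >> h.py <<'E'
def ray(c,u,v,z):
    K=c["intrinsics"];M=R.from_rotvec(np.asarray(c["orientation"])).as_matrix()
    d=M@[(u-K[0,2])/K[0,0],(v-K[1,2])/K[1,1],1];p=np.asarray(c["position"])
    return p+d*(z-p[2])/d[2]
E
python3 - <<'E'
from h import *
c=np.load("top0.npz")
P=dict(LF=(80,540,.022),RF=(602,516,.022),bLF=(87,537,.03),bRF=(598,512,.03),bLR=(82,269,.03),bRR=(585,248,.03),baseL=(64,215,.022),stL=(214,312,.03),stR=(477,298,.03),gLf=(140,490,.03),gLr=(140,316,.03),gRf=(556,470,.041),gRr=(545,285,.041),catch=None)
Q={}
for n,p in P.items():
    if p: Q[n]=ray(c,232+(p[0]+.5)/9-.5,182+(p[1]+.5)/9-.5,p[2]);print(n,Q[n].round(4))
def ang(a,b):d=Q[b]-Q[a];return np.degrees(np.arctan2(d[1],d[0]))
print("yaws",[ang(*k) for k in(("RF","LF"),("bRF","bLF"),("bRR","bLR"),("stR","stL"))],[ang(*k) for k in(("LF","baseL"),("bRF","bRR"),("gLf","gLr"),("gRf","gRr"))])
# catch grip top in crop1 (3.7x, offset 200,140): knob (57..75,160..212)
for u,v in((57,160),(75,163),(59,210),(76,212)): print("catch",ray(c,200+(u+.5)/3.7-.5,140+(v+.5)/3.7-.5,.171).round(4))
for u,v in((130,72),(347,63)): print("handle",ray(c,200+(u+.5)/3.7-.5,140+(v+.5)/3.7-.5,.305).round(4))
# side camera cloud of press
s=np.load("side0.npz");w=cloud(s)[205:265,200:305].reshape(-1,3)
q=w[(w[:,2]>.024)&(w[:,2]<.036)&(w[:,0]<.6)];print("side bed",len(q),np.median(q,0),cv2.minAreaRect(q[:,:2].astype(np.float32)))
E
```

```text
LF [0.4782 0.1359 0.022 ]
RF [ 0.4818 -0.067   0.022 ]
bLF [0.478  0.1325 0.03  ]
bRF [ 0.4822 -0.0651  0.03  ]
bLR [0.584  0.1334 0.03  ]
bRR [ 0.5868 -0.0638  0.03  ]
baseL [0.6078 0.1409 0.022 ]
stL [0.5653 0.082  0.03  ]
stR [ 0.568  -0.0209  0.03  ]
gLf [0.4958 0.1118 0.03  ]
gLr [0.5646 0.1109 0.03  ]
gRf [ 0.4972 -0.0491  0.041 ]
gRr [ 0.5701 -0.0473  0.041 ]
yaws [np.float64(91.02284534277608), np.float64(91.19346307753402), np.float64(90.80982718177175), np.float64(91.4750636578156)] [np.float64(2.23709408554132), np.float64(0.7181503586736743), np.float64(-0.7288631492182697), np.float64(1.4118300076298964)]
catch [0.6506 0.2039 0.171 ]
catch [0.6474 0.1881 0.171 ]
catch [0.6052 0.2021 0.171 ]
catch [0.603  0.1872 0.171 ]
handle [0.6842 0.1262 0.305 ]
handle [ 0.6868 -0.0493  0.305 ]
side bed 1254 [0.53014546 0.04066794 0.03005399] ((0.5403822660446167, 0.03716246783733368), (0.12097283452749252, 0.21052609384059906), 1.430692195892334)
```

Press origin is about (0.531, 0.034) with yaw about 1.2°. The jaw is at about 1.63 rad. I'll check IK for every waypoint, then fetch the pad.

```bash
cat >> h.py <<'E'
O=np.array([.531,.0345]);PSI=np.radians(1.2)
def W(x,y,z):
    return np.array([O[0]+np.cos(PSI)*x-np.sin(PSI)*y,O[1]+np.sin(PSI)*x+np.cos(PSI)*y,z])
def rot(psi,s=1):
    Y=s*np.array([np.cos(psi),np.sin(psi),0]);X=np.array([0,0,-1.])
    return R.from_matrix(np.stack([X,Y,np.cross(X,Y)],1)).as_rotvec()
PAD=np.array([.6075,-.357]);PPSI=np.radians(-14.4)
def hnd(a,dz=-.019): return W(.14-.23*np.cos(a),0,.075+.23*np.sin(a)+dz)
E
python3 - <<'E'
from h import *
from cell import manip,inverse_kinematics as ik
print(R.from_rotvec(manip.state()["tcp_rot"]).as_matrix().round(2).tolist())
for s in(1,-1):
    for n,p,a in(("pad",[*PAD,.006],PPSI),("padup",[*PAD,.2],PPSI),("via",[.48,-.2,.2],0),("bed",W(0,0,.036),PSI),("bedup",W(-.02,0,.2),PSI),("catch",W(.105,.161,.136),PSI),("catchup",W(.105,.161,.25),PSI),("h1",hnd(1.63,.08),PSI),("h",hnd(1.63),PSI),("h0",hnd(0),PSI)):
        j=ik(p,rot(a,s));print(s,n,None if j is None else np.round(j,2).tolist())
E
```

```text
[[-0.0, 0.31, -0.95], [0.0, -0.95, -0.31], [-1.0, -0.0, -0.0]]
1 pad [-0.57, 0.53, 1.7, -0.0, 0.91, -0.32]
1 padup [-0.57, 0.34, 1.57, -0.0, 1.22, -0.32]
1 via [-0.44, -0.0, 1.98, -0.0, 1.17, -0.44]
1 bed [0.02, 0.21, 2.08, -0.0, 0.85, -0.0]
1 bedup [0.02, -0.02, 1.99, -0.0, 1.17, -0.0]
1 catch [0.27, 0.32, 1.73, -0.0, 1.09, 0.24]
1 catchup [0.27, 0.23, 1.62, -0.0, 1.29, 0.24]
1 h1 [0.02, 0.24, 1.38, -0.0, 1.53, -0.0]
1 h [0.02, 0.26, 1.52, -0.0, 1.36, -0.0]
1 h0 [0.02, 0.02, 2.25, -0.0, 0.87, -0.0]
-1 pad None
-1 padup None
-1 via None
-1 bed None
-1 bedup None
-1 catch None
-1 catchup None
-1 h1 None
-1 h None
-1 h0 None
```

Run:
```python
from h import *
from cell import manip,cams
m=manip
r=rot(PPSI)
m.set_gripper(.088,20)
m.move_pose([*PAD,.2],r)
m.move_linear([*PAD,.08],rate=.2)
m.move_linear([*PAD,.006],rate=.08)
print("down",m.state()["contact_force"])
m.set_gripper(.05,20); print("w",m.state()["gripper_width"])
m.move_linear([*PAD,.2],rate=.15)
s=m.state();print(s["clock"],s["gripper_width"],s["contact_force"],s["tool_pos"])
c=cams.capture("top");np.savez("top1.npz",**c)
w=cloud(c);q=w[150:260,320:440].reshape(-1,3)
cv2.imwrite("pics/top1.png",cv2.resize(c["image"][100:310,200:480],None,fx=2.5,fy=2.5))
```

```text
down [ 0.2864222  -0.68857694 -0.62902232]
w 0.06371473001090773
5.85 0.0634772001992374 [-0.10471286  0.28468587 -2.19580859] [ 0.60673041 -0.35653291  0.19829254]
```

View pics/top1.png

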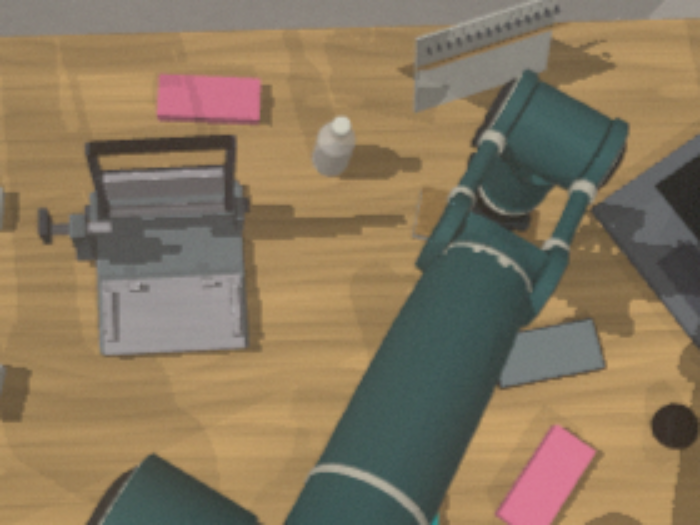

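The pad is held: width is 63.5 mm, the weight reads 2.2 N, and its end shows at crop (430,215). I'll carry it to the bed.

Run:
```python
from h import *
from cell import manip,cams
m=manip
r=rot(PSI)
m.move_linear([.48,-.2,.2],rate=.25,rot=r)
m.move_linear(W(-.015,0,.2),rate=.25)
m.move_linear(W(-.004,0,.075),rate=.15)
c=cams.capture("side");cv2.imwrite("pics/side1.png",cv2.resize(c["image"][130:280,180:340],None,fx=4.5,fy=4.5,interpolation=cv2.INTER_CUBIC));np.savez("side1.npz",**c)
s=m.state();print(s["clock"],s["gripper_width"],s["contact_force"],s["tool_pos"],W(-.004,0,.075))
```

```text
8.9917 0.06390437497464414 [ 1.22504187  0.04888269 -1.56670293] [0.52811778 0.03430436 0.07625966] [0.52700088 0.03441623 0.075     ]
```

View pics/side1.png

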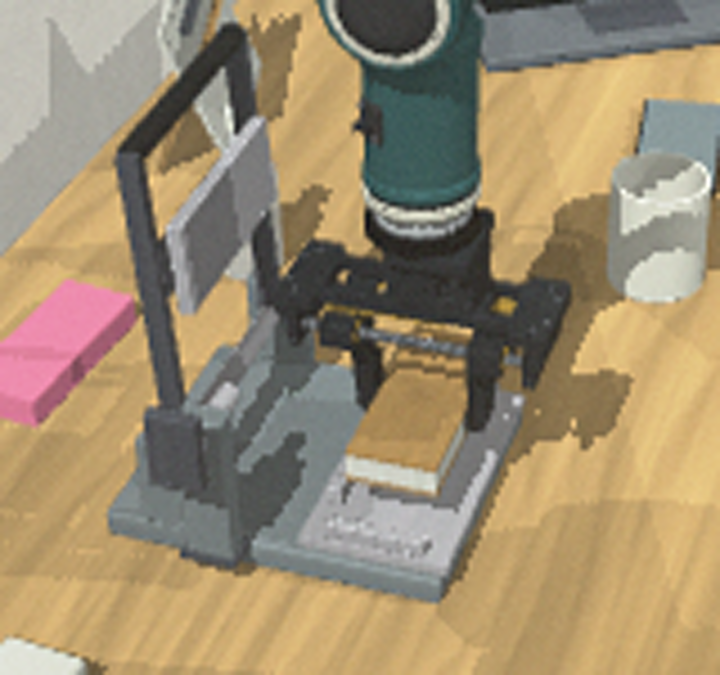

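The pad end (350–460,460–490) hangs squarely above the bed, inside the guides and ahead of the stops. I'll lower it, ease it back and release.

Run:
```python
from h import *
from cell import manip,cams
m=manip
for z in(.045,.040,.037):
    m.move_linear(W(-.004,0,z),rate=.06);m.dwell(.1);print(z,m.state()["contact_force"].round(1),m.state()["tool_pos"][2].round(4))
for x in(-.002,0,.002):
    m.move_linear(W(x,0,.037),rate=.03);f=m.state()["contact_force"];print(x,f.round(1))
    if f[0]<-5:break
m.set_gripper(.080);m.dwell(.2)
m.move_linear(W(-.001,0,.1),rate=.15)
m.move_linear(W(-.03,0,.26),rate=.2)
m.move_linear(W(-.06,.22,.28),rate=.3)
s=m.state();print(s["clock"],s["contact_force"])
for n in("top","side"):
    c=cams.capture(n);np.savez(n+"2.npz",**c)
    cl=cloud(c);k=(cl[...,2]>.046)&(cl[...,2]<.062)&(np.hypot(cl[...,0]-.53,cl[...,1]-.035)<.1)
    q=cl[k];print(n,len(q),np.median(q,0),cv2.minAreaRect(q[:,:2].astype(np.float32)))
    u=(190,170) if n=="top" else (200,180)
    cv2.imwrite(f"pics/{n}2.png",cv2.resize(c["image"][u[1]-40:u[1]+90,u[0]:u[0]+140],None,fx=5,fy=4.6,interpolation=cv2.INTER_CUBIC))
```

```text
0.045 [ 0.4  0.7 -3. ] 0.0452
0.04 [ 0.   0.  -2.4] 0.04
0.037 [-0.7 -0.  -2.3] 0.0369
-0.002 [ 0.1 -0.1 -2.7]
0 [-0.5  0.2 -2.3]
0.002 [-0.8 -0.  -3.5]
14.25 [ 0.94017602 -1.11830258  0.92488497]
top 757 [0.52992013 0.03745769 0.05217244] ((0.5337634086608887, 0.03925592079758644), (0.07283224165439606, 0.15692025423049927), 0.8485140800476074)
side 640 [0.53225355 0.04553784 0.05390364] ((0.5367568731307983, 0.0428365021944046), (0.1735396683216095, 0.07692240178585052), 89.92589569091797)
```

View pics/top2.png

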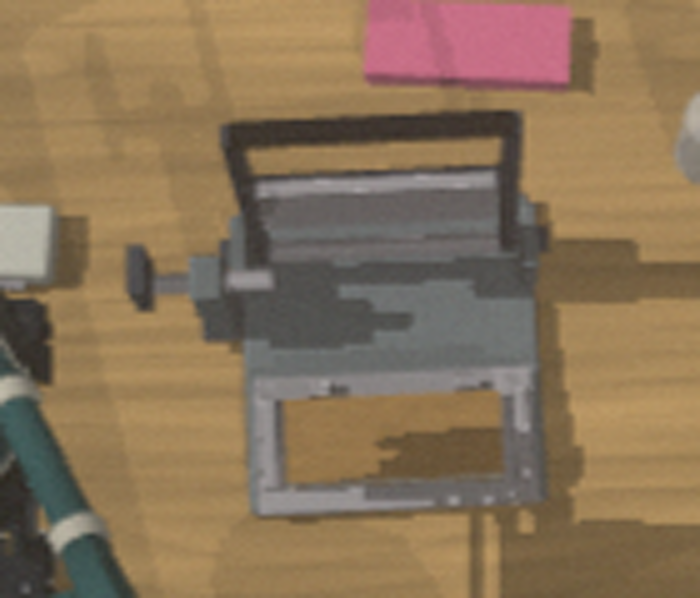

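Run:
```python
from h import *
c=np.load("top2.npz")
g=lambda u,v,z:ray(c,190+(u+.5)/5-.5,130+(v+.5)/4.6-.5,z).round(4)
for n,p in dict(padRL=(285,399,.054),padRR=(503,389,.054),padFL=(285,489,.054),padFR=(503,474,.054),bedF=(394,506,.03),stopsL=(335,395,.03),stopsR=(482,388,.03),bedR=(394,370,.03)).items():print(n,g(*p))
im=c["image"];a=cv2.resize(im[202:244,240:300],None,fx=12,fy=12,interpolation=cv2.INTER_CUBIC);cv2.imwrite("pics/crop3.png",a)
w=cloud(c)
# catch grip and handle
q=w[165:205,210:224].reshape(-1,3);q=q[(q[:,2]>.15)&(q[:,2]<.19)];print("catch",len(q),q.mean(0))
```

```text
padRL [0.5608 0.111  0.054 ]
padRR [ 0.5642 -0.0402  0.054 ]
padFL [0.4922 0.1118 0.054 ]
padFR [ 0.4993 -0.0381  0.054 ]
bedF [0.481  0.0379 0.03  ]
stopsL [0.5679 0.0775 0.03  ]
stopsR [ 0.5704 -0.0261  0.03  ]
bedR [0.5863 0.0355 0.03  ]
catch 51 [0.63203328 0.19726345 0.16587857]
```

View pics/crop3.png

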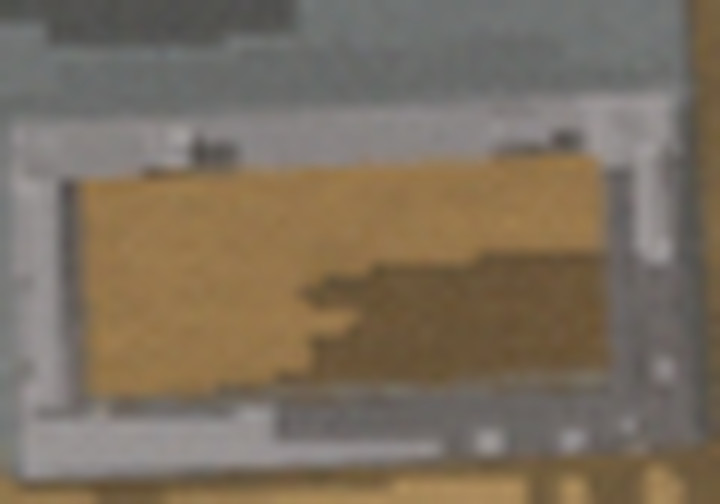

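The pad (80–610, 155–397) sits centred between the guides (within about 1 mm), but about 2–5 mm short of the stops. I'll nudge it back with the closed fingers until it touches the stops.

Run:
```python
from h import *
from cell import manip,cams
m=manip
m.set_gripper(0.0)
m.move_linear(W(-.09,0,.15),rate=.25)
m.move_linear(W(-.09,0,.038),rate=.12);m.dwell(.15)
f0=m.state()["contact_force"];print(f0.round(2))
m.move_linear(W(-.06,0,.038),rate=.05)
for x in np.arange(-.059,-.0405,.001):
    m.move_linear(W(x,0,.038),rate=.02);m.dwell(.05);f=m.state()["contact_force"]-f0;print(round(x,4),f.round(1))
    if f[0]<-5:break
m.move_linear(W(-.09,0,.038),rate=.08)
m.move_linear(W(-.09,0,.28),rate=.25)
m.move_linear(W(-.06,.22,.28),rate=.3)
c=cams.capture("top");np.savez("top3.npz",**c)
im=c["image"];a=cv2.resize(im[202:244,240:300],None,fx=12,fy=12,interpolation=cv2.INTER_CUBIC);cv2.imwrite("pics/crop4.png",a)
print(m.state()["clock"])
```

```text
[-0.23  0.29  0.07]
-0.059 [ 0.6  0.3 -0.1]
-0.058 [ 0.2 -0.6  0.2]
-0.057 [ 0.3 -0.6 -0.4]
-0.056 [-0.3 -1.4 -0.3]
-0.055 [ 1.4 -0.2 -0.5]
-0.054 [-0.4 -0.  -0.4]
-0.053 [-0.3 -0.7 -0.8]
-0.052 [ 0.2 -1.1 -0.2]
-0.051 [ 0.  -0.7  0.2]
-0.05 [0.3 0.  1.4]
-0.049 [ 0.1  0.4 -0.5]
-0.048 [-0.  -1.1 -1.5]
-0.047 [-0.1 -1.2  0.3]
-0.046 [-1.1 -0.6 -0.4]
-0.045 [ 0.7 -0.7 -0.5]
-0.044 [-2.8 -0.5  2.5]
-0.043 [-4.5 -0.4  5.7]
-0.042 [-4.7 -0.7  4.9]
-0.041 [-5.2  0.2  4.9]
27.2333
```

View pics/crop4.png

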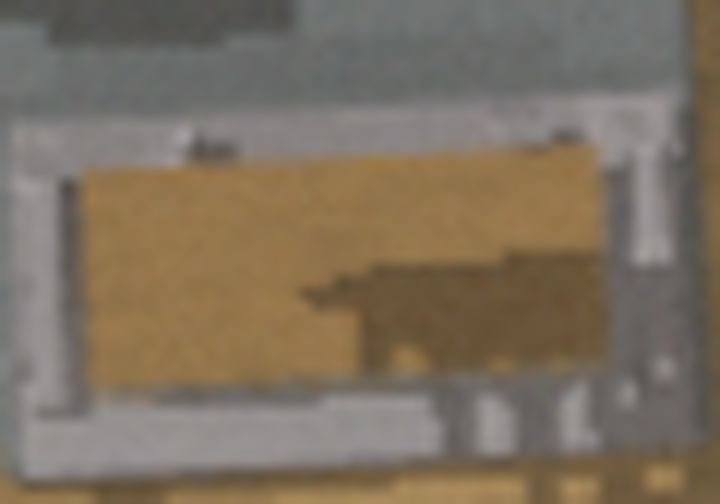

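The pad moved back about 2 mm and now lies at the stops, square, with side gaps unchanged. Catch next.

Run:
```python
from h import *
from cell import manip,cams
m=manip
m.set_gripper(.07)
m.move_linear(W(.105,.161,.26),rate=.2)
m.move_linear(W(.105,.161,.137),rate=.1)
print(m.state()["contact_force"].round(1))
m.set_gripper(.02,25);s=m.state();print("w",s["gripper_width"],s["contact_force"].round(1),s["tool_pos"])
for d in(.01,.02,.03,.036,.039,.041):
    m.move_linear(W(.105,.161+d,.137),rate=.06);f=m.state()["contact_force"];print(d,f.round(1))
    if f[1]<-12:break
m.set_gripper(.07);m.dwell(.1)
m.move_linear(W(.105,.161+d,.26),rate=.15)
m.move_linear(W(.0,.161+d,.36),rate=.3)
c=cams.capture("top");np.savez("top4.npz",**c)
w=cloud(c);q=w[165:205,190:224].reshape(-1,3);q=q[(q[:,2]>.15)&(q[:,2]<.19)&(q[:,1]>.16)];print("catch",len(q),q.mean(0))
cv2.imwrite("pics/top4.png",cv2.resize(c["image"][130:260,190:330],None,fx=5,fy=4.6,interpolation=cv2.INTER_CUBIC))
q=w[140:200,220:310].reshape(-1,3);q=q[(q[:,2]>.285)&(q[:,2]<.33)&(q[:,0]>.64)];print("handle",len(q),np.median(q,0),q.max(0),q.min(0))
print(m.state()["clock"])
```

```text
[-0.2  0.   0.1]
w 0.03567623331329531 [10.6  1.  -6. ] [0.63597655 0.19777778 0.13730994]
0.01 [ 9.8  0.8 -5.5]
0.02 [ 9.4  2.2 -6.6]
0.03 [10.1  1.9 -5.2]
0.036 [ 9.5  0.8 -5.3]
0.039 [ 9.  -0.6 -3.9]
0.041 [ 9.3 -2.2 -4.8]
catch 56 [0.63000865 0.23743237 0.16638762]
handle 377 [0.68358907 0.03849739 0.30851489] [0.69654411 0.12931488 0.3169414 ] [ 0.67492684 -0.05127759  0.2851876 ]
35.4667
```

View pics/top4.png

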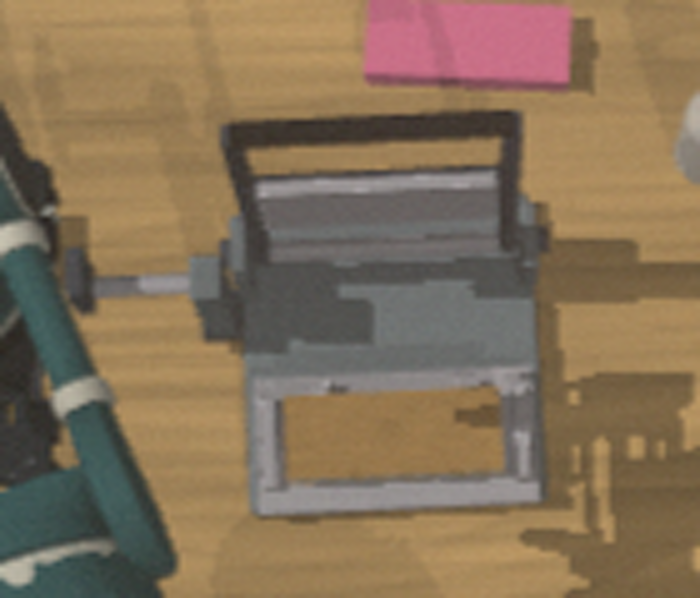

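The catch plate is out at (78,280) after 40 mm of travel, and the bolt end is gone from in front of the arm. The pad is still at the stops. The catch grip also showed the press is about 3.5 mm further in x than I had assumed, so I'm correcting that before lowering the jaw.

```bash
sed -i 's/O=np.array(\[.531,.0345\])/O=np.array([.5345,.0345])/' h.py
python3 - <<'E'
from h import *
from cell import manip,cams
m=manip
a0=1.62
m.set_gripper(.06)
p=hnd(a0);
m.move_linear([*p[:2],.40],rate=.25)
m.move_linear(p,rate=.1);print(p,m.state()["contact_force"].round(1))
m.set_gripper(.005,30);s=m.state();print("w",s["gripper_width"],s["contact_force"].round(1))
for a in np.linspace(a0,.0,13)[1:]:
    m.move_linear(hnd(a),rate=.09);s=m.state();print(round(a,2),s["contact_force"].round(1),(s["tool_pos"]-hnd(a)).round(4),round(s["gripper_width"],4))
    if np.linalg.norm(s["contact_force"])>45:break
print(s["clock"])
c=cams.capture("side");cv2.imwrite("pics/side5.png",cv2.resize(c["image"][150:290,170:330],None,fx=4.5,fy=4.2,interpolation=cv2.INTER_CUBIC))
E
```

```text
[0.68577909 0.03766885 0.28572164] [ 0.3  0.  -0.7]
w 0.016484285233189736 [ 1.3 -0.1  0.6]
1.48 [-0.8 -0.7 -3.3] [-0.0008 -0.0001 -0.0007] 0.0163
1.35 [  2.7  -1.9 -13.4] [-0.0009 -0.0002 -0.002 ] 0.0161
1.22 [  4.4  -1.3 -14.7] [ 0.0001 -0.0001 -0.0008] 0.0165
1.08 [  4.9  -1.4 -12.8] [ 0.0007 -0.0002  0.0006] 0.0165
0.94 [  4.4  -1.6 -10.4] [ 0.0011 -0.0001  0.0011] 0.0167
0.81 [ 5.2 -1.  -9.1] [0.0017 0.     0.0017] 0.0169
0.68 [ 6.8 -1.4 -8.1] [0.0021 0.0001 0.0018] 0.0166
0.54 [ 7.8 -0.6 -7.7] [0.0017 0.0001 0.0009] 0.016
0.4 [ 9.3 -0.6 -7.2] [ 0.0012  0.0002 -0.0004] 0.0161
0.27 [ 8.5 -0.5 -6.1] [ 0.0013  0.0002 -0.0004] 0.0162
0.14 [ 8.   0.2 -4.6] [ 0.0011  0.0001 -0.0005] 0.0154
0.0 [ 6.6  0.7 -5. ] [ 0.0005  0.0001 -0.0008] 0.0152
44.9333
```

View pics/side5.png

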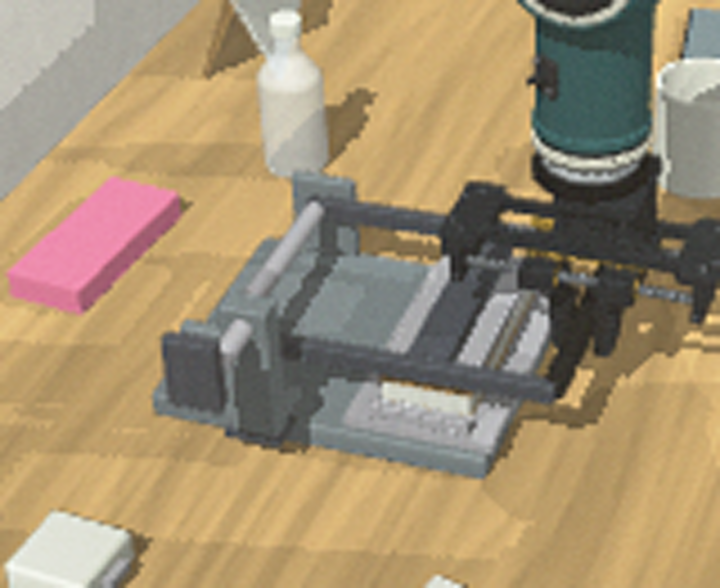

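The jaw is down above the pad at (430,395), but the arm still carries about 5 N. I'll keep lowering until the pad takes the load.

Run:
```python
from h import *
from cell import manip,cams
m=manip
p=hnd(0);
for k in range(1,11):
    p[2]-=.0012
    m.move_linear(p,rate=.02);m.dwell(.05);s=m.state();f=s["contact_force"];print(k,f.round(1),s["tool_pos"][2].round(4))
    if f[2]>6:break
m.set_gripper(.045);m.dwell(.2);print(m.state()["contact_force"].round(1))
m.move_linear(p+[0,0,.06],rate=.06)
m.move_linear(p+[-.03,0,.22],rate=.25)
q=m.state()["joint_pos"].copy();q[0]-=1.0;m.set_joints(q)
print(m.state()["clock"],m.state()["contact_force"].round(1))
for n in("top","side"):
    c=cams.capture(n);np.savez(n+"6.npz",**c)
c=np.load("top6.npz");w=cloud(c)
a=cv2.resize(np.load("side6.npz")["image"][170:290,190:310],None,fx=3.3,fy=4.6,interpolation=cv2.INTER_CUBIC)
b=cv2.resize(c["image"][150:270,190:310],None,fx=3.3,fy=4.6,interpolation=cv2.INTER_CUBIC)
cv2.imwrite("pics/end.png",np.hstack([a,b]))
q=w[150:275,190:310].reshape(-1,3)
h=q[(np.abs(q[:,0]-hnd(0)[0])<.006)&(np.abs(q[:,1]-.03)<.06)];print("handle top z (expect .084)",np.median(h,0))
k=q[(q[:,2]>.15)&(q[:,2]<.19)&(q[:,1]>.16)];print("catch",len(k),k.mean(0))
```

```text
1 [ 7.2 -0.9 -3.8] 0.0543
2 [ 5.7 -0.8 -3. ] 0.0532
3 [ 6.  -0.5 -3.2] 0.052
4 [ 7.  -0.6 -3.6] 0.0508
5 [5.1 0.  1.3] 0.0501
6 [ 2.   0.2 10.4] 0.0499
[ 0.2 -0.3  0.1]
51.0167 [-0.4 -0.  -0. ]
handle top z (expect .084) [0.44277304 0.02778522 0.07906309]
catch 57 [0.6304564  0.23745812 0.16554077]
```

View pics/end.png

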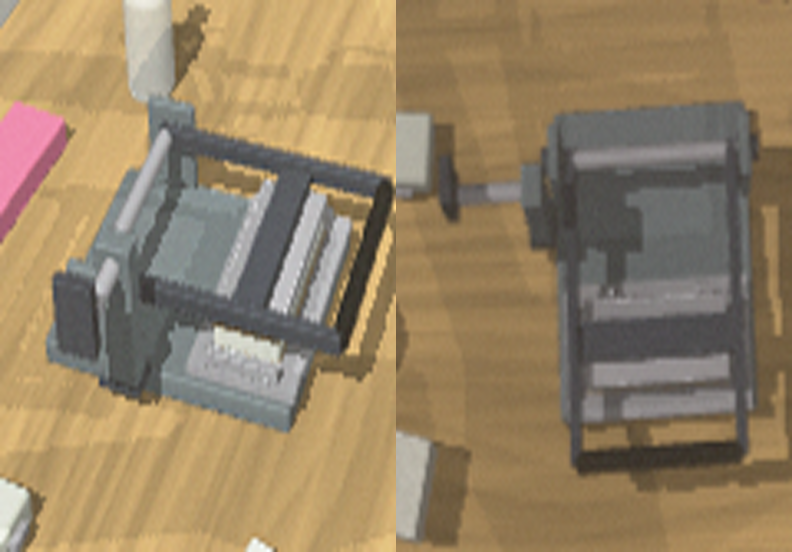

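The closed jaw rests on the pad, whose white end shows at left-panel (250,348), the same spot as before closing. The catch plate is out at right-panel (448,187), and the arm is clear. I'm handing in.

Run:
```python
from cell import order,manip
print(order.close_job(),manip.state()["clock"])
```

```text
the job is handed in; nothing more can be done
the job is handed in; nothing more can be done
```

The job is handed in: the cardboard pad lies under the closed jaw, the catch is out, and the arm is clear at about 51 s of the 72 s. No verdict was reported.

**What I did:** I gripped the pad across its 64 mm width and laid it on the bed between the side guides. I then nudged it back with closed fingers to the rear stops. After that I drew the catch out, and lowered the jaw by its handle in small steps until the pad took the load. Only then did I let go.

**Last checks:**
- **Catch:** it moved 40 mm by the top camera and was still there after closing.
- **Jaw:** the force on the handle flipped from −3.6 N to +10 N when it came to rest, and it stayed down after release.
- **Pad:** its end sat at the same place in the side picture before and after closing. The mid-job look put it within about 1 mm sideways and, at a rough estimate, 4 mm front to back of its spot.
- **Other things on the desk:** the tool never went low near them except at the pad's own place. I did not measure their positions again.

**What disagreed:**
- **Press position:** gripping the catch showed the press about 3.5 mm further back than my first estimate. I corrected for it before lowering the jaw.
- **Handle height:** it ended about 5 mm lower than computed. The camera read other heights 2–5 mm low too, but the arm also reached contact about 6 mm low, so the handle may have sat off-centre in the fingers. I did not measure the jaw angle directly.
- **Pad at the stops:** the nudge force levelled off near 5 N while the fingers moved 3 mm further. Contact with the stops is likely from the picture, but not certain.

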